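# Stand the fallen mould back in the tray row

## Robot

A 6-joint arm with a two-finger parallel gripper is mounted at the origin on a cart in front of the work surface, level with it; the furniture and walls round the work are solid. World frame = base frame: x ahead of the robot, y to its left, z up, the work surface at z = 0. Lengths are in mm, angles in degrees, forces in N, time in s.
With the tool pointing down it reaches from about 350 to 850 mm from the base axis. Payload 8.1 kg.
Tool frame: the origin (TCP) lies between the finger pads; the fingertips stand 22 mm ahead of it and the grasp point (between the pads) lies 3 mm ahead of it; z points along the fingers, y is the line along which they close (so a half turn about z gives the same grasp; the last joint's range is limited). The gripper opens to 85 mm and grips with 20 to 120 N. Pads are 22 mm wide; open, the fingers measure 114 mm over their backs; the gripper's body (76 mm by 85 mm) begins 54 mm behind the grasp point. The pads swing forward as they close: fully open they stand 13 mm farther back than shut.
Start: joints at [71.196, 7.471, 85.268, -0, 87.261, -4.893], TCP at [144.231, 582.411, 253.292] pointing down, gripper open.
Joint ranges: [-169.43, 169.43], [-51.17, 129.36], [1.28, 143.12], [-76.62, 256.62], [0, 156.53], [-152.29, 152.29]. Speed limits (degrees/s): [136.94, 136.94, 159.86, 180, 180, 180].

## Interface

Orientations are given as [roll, pitch, yaw] about the fixed x, y, z axes, in that order (R = Rz(yaw) Ry(pitch) Rx(roll)).
In Python, from bench import sense, snapshot, calibration, hand_in gives the robot as it stands.
- The arm moves only by the shell command python3 -m crank 'ROWS' [FORCE]. ROWS is JSON, a list of rows, each a list of 5 numbers: the shift along the tool's x, y, z in cm, then the turn about the tool's z in rad, then the finger opening in cm, from 0 to 8.54. A call has 1 to 20 rows; each row is the pose to reach, as a shift and turn from the pose commanded when the call began, along the tool's axes at that moment; what a row does not reach only later rows make up. A row lasts 1/10 s, in which the tool goes at most 50 mm and 8.59 degrees, less where a joint would pass 70% of its speed; a pose out of reach is approached as far as the arm can. A call with a gripper value outside its range is refused whole. The fingers move at their own pace and stop on an object; FORCE is the grip in N (left out, the last holds). Time passes only in rows, so rows that repeat a pose let the fingers close. It gives the time, the measured TCP pose, the force, the opening and the grip force at its end, in the units of the state.
- sense(): the state, without advancing time (a new reading comes with each control period).
- snapshot(name): name is "scene" or "top" or "wrist"; returns (picture, depth): 420x560x3 uint8, red, green, blue; 420x560 float32, mm along the optical axis (not along the pixel's ray), 0 where there is no reading.
- calibration(name): a dict with "fovy" (degrees; the focal length in pixels is half the picture's height over the tangent of half this angle, whatever the lens; pixels are square), "cx", "cy" (the principal point, pixels), "rvec" (rotation vector, rad) and "tvec" (3), from world to camera coordinates, as OpenCV has them; the wrist camera has in their place "tool_from_camera" (4x4, takes a point from camera to tool coordinates, whose origin is the TCP and whose axes are the flange's). Camera axes: x right, y down, z forward; pixel columns grow to the right and rows downward; lengths in mm; the calibration is good to about 2 mm. A picture is of the moment at which its call begins: read the wrist's pose just before it. calibration takes no time and is no camera call.
- hand_in(): hands the job in; it is judged then, once.
The state is a dict: "time": time; "joint_pos": joint angles; "qd": joint speeds; "joint_efforts": joint torques, N m; "tool_pos": TCP position; "tcp_rot": TCP orientation; "ft_force": force on the tool from outside, world axes, zero at the start; "wrist_torque": the same for the moment, N m; "finger_gap": finger opening in mm; "grip_force": force on a finger pad.
Only numpy, scipy, OpenCV 4.12 (cv2) and the standard library are available. Lean on these libraries where they do the work, as an engineer would, in place of code of your own. Each camera call takes 0.05 s, during which the arm holds its last target. There are 200 camera calls.

## Task

One of the rectangular pour moulds is lying on the table. Lift its mouth end (the two studs there are for that) to tip it up onto its foot, the foot staying where it is on the table, and let go so that it stands there by itself; then take it again so that it fits between its neighbours and set it down upright, mouth up, in the empty place of the tray, in line with the two moulds there. Do not let it fall or drop it, do not knock the standing moulds, and leave the jars where they are.

Things in the scene. Friction and masses are not known exactly. Their poses are not given: they have to be found in the camera images.
- mould_center (a point): Centre of the loose pour mould: a plain aluminium rectangular tube 190 mm long, 48 mm wide, 36 mm thick, 0.24 to 0.4 kg, open at its mouth, closed at its heavier foot (thin dark line 17 mm from it). It starts lying on a broad face, mouth roughly to the robot's left and away from it. x runs along it from foot to mouth, y along the 48 mm, z along the 36 mm (up at the start).
- mould_foot (a point): Centre of the mould's flat foot face, 95 mm from mould_center along -x; same axes. 18 mm above the table while the mould lies flat, 0 when it stands on the table. Standing, it tips over if it leans more than about 15 degrees.
- tray_slot (a point): Middle of the empty place in the plywood mould tray, on its inner floor, 8 mm above the table. The tray is fixed; inside it measures 56 mm along x (across the row, robot at -x) by 208 mm along y (along the row). Its rim stands 10 mm above the inner floor. z is up.
- mould_studs (a point): Point midway between the two domed steel tipping studs of the loose mould, 65 mm from mould_center towards the mouth; same axes. A stud of 14 mm diameter stands 6 mm out of each narrow side, half-way up the thickness (60 mm over both). Gripped by the studs, the mould can turn about their line between the fingers.
- tray: The same plywood tray, 70 x 222 mm outside, origin under its centre on the table; axes as tray_slot.
- neighbour_a: Loose mould of the same size, with the same studs, standing upright in the tray 68 mm along the tray's +y from tray_slot, its 48 mm width along the row. Origin at the centre of its underside, z up its length, y along its width. Only 8 mm is left between its stud and that of a mould in the middle of the empty place, too little for a finger.
- neighbour_b: The same as neighbour_a, 68 mm along the tray's -y from tray_slot.
- mould: The same loose mould as mould_center; origin on the broad face that lies down at the start, 18 mm from mould_center along -z; same axes.
- jar_front: Closed amber jar 68 mm across and 78 mm high, standing nearest the robot, near the middle; origin at the centre of its underside, z up. A bystander.
- jar_back: Closed amber jar 68 mm across and 78 mm high, standing behind the work, in the middle or on the right; origin at the centre of its underside, z up. A bystander.
- jar_right: Closed amber jar 68 mm across and 78 mm high, standing behind the work, in the middle or on the right; origin at the centre of its underside, z up. A bystander.
- wax_jar: Small clip-top glass jar 93 x 74 x 88 mm, standing at the back right; origin at the centre of its underside, z up. A bystander.
- sample_jar: Small empty clip-top glass jar 87 x 66 x 85 mm, standing at the back; origin at the centre of its underside, z up. A bystander.

How it is judged:
By the outcome, as a careful person would: the job done as asked, in the order asked, and still so for the second after the job is handed in, with the robot touching nothing.
It also fails if it takes over 72 s, if anything falls off the work surface, if the arm or the gripper's body presses on something with over 40 N, if the wrist force passes 120 N, or if a joint passes its speed limit or range.

## Working session

There is one attempt and no reset: what is moved stays moved. The work goes in short steps, Python scripts to look and compute and a shell command to move; the robot and the scene stay as the last step left them, time stands still between calls to the robot, and variables do not carry over. Pictures are saved under pics/ and viewed, at most 10 in all, crops included, and the job is handed in when it is done.

```bash
ls; mkdir -p pics
cat > h.py <<'E'
import numpy as np,cv2
from scipy.spatial.transform import Rotation as R
from bench import sense,snapshot,calibration,hand_in
def cloud(name):
    s=sense(); p,d=snapshot(name); c=calibration(name); f=p.shape[0]/2/np.tan(np.radians(c['fovy']/2))
    v,u=np.mgrid[:p.shape[0],:p.shape[1]]
    P=np.stack([(u-c['cx'])/f*d,(v-c['cy'])/f*d,d],-1)
    if name=='wrist':
        T=np.array(c['tool_from_camera']); Rt=R.from_euler('xyz',s['tcp_rot'],degrees=True).as_matrix()
        W=(P@T[:3,:3].T+T[:3,3])@Rt.T+np.array(s['tool_pos'])
    else:
        Rm=cv2.Rodrigues(np.array(c['rvec'],float))[0]; W=(P-np.array(c['tvec']).ravel())@Rm
    W[d==0]=np.nan
    return p,W
def save(p,n): cv2.imwrite('pics/'+n,cv2.cvtColor(p,cv2.COLOR_RGB2BGR))
E
python3 - <<'E'
from h import *
print(sense())
for n in('scene','top'):
    p,W=cloud(n); save(p,n+'.png'); np.save(n+'.npy',W); print(calibration(n))
E
```

```text
pics
{'time': 0.0, 'joint_pos': array([ 7.11974895e+01,  7.51619321e+00,  8.53303130e+01, -2.75351373e-03,
        8.72615012e+01, -4.89169593e+00]), 'qd': array([ 0.06338682, -0.0035876 ,  0.08682094,  0.04070569,  0.03985276,
        0.07188915]), 'joint_efforts': array([ 2.70210250e-03, -5.69411445e+01, -5.00549948e+01,  1.50779401e-04,
        1.53220753e-02,  6.56990920e-06]), 'tool_pos': array([144.05952861, 581.91492977, 252.22317689]), 'tcp_rot': array([-1.79892151e+02, -6.46996059e-03,  1.66089313e+02]), 'ft_force': array([ 0.24643125, -0.38100358, -0.37393669]), 'wrist_torque': array([-0.05849838,  0.00949528,  0.03958141]), 'grip_force': 0.0, 'finger_gap': 85.44942582206046}
{'fovy': 42.472880708298874, 'cx': 270.231827637695, 'cy': 201.91183595251724, 'rvec': array([ 2.19846674, -0.52566598,  0.24687346]), 'tvec': array([-517.98902986,  209.72005739, 1286.50270437])}
{'fovy': 46.62131807539541, 'cx': 271.247887782203, 'cy': 200.16733713644442, 'rvec': array([ 2.1808009 , -2.1205509 ,  0.17733332]), 'tvec': array([ -12.06657552,  579.62554676, 1230.32178772])}
```

View pics/scene.png

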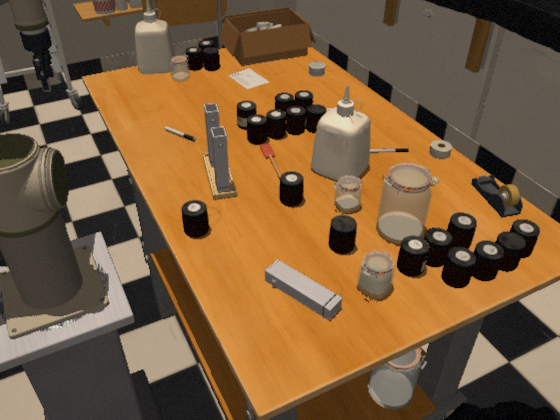

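View pics/top.png

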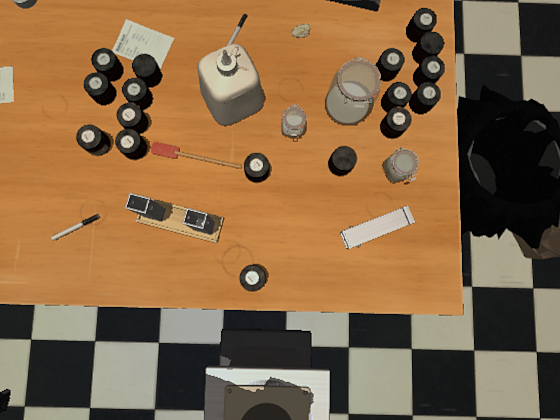

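Run:
```python
from h import *
W=np.load('top.npy'); S=np.load('scene.npy')
for n,(u,v) in dict(na=(145,203),nb=(196,220),m1=(348,240),m2=(408,215),mc=(378,228),jf=(253,277),jb=(256,166),jr=(343,160),glass=(400,163),trayL=(140,220),trayR=(222,230),slot=(170,215)).items(): print(n,np.round(np.nanmedian(W[v-1:v+2,u-1:u+2].reshape(-1,3),0)))
print('table z',np.nanmedian(W[250:260,300:330,2]),np.nanmedian(S[250:260,230:250,2]))
for nm,A in(('top',W),('scene',S)):
    # lying mould top face
    m=(A[...,2]>28)&(A[...,2]<44)&(A[...,1]<-150)&(A[...,1]>-480)&(A[...,0]<560)&(A[...,0]>330)
    n,l,st,ce=cv2.connectedComponentsWithStats(m.astype(np.uint8)); k=1+st[1:,4].argmax(); Q=A[l==k]
    print(nm,'mould',cv2.minAreaRect(Q[:,:2].astype(np.float32)),Q[:,2].mean(), cv2.boxPoints(cv2.minAreaRect(Q[:,:2].astype(np.float32))).round())
    # neighbours tops
    m=(A[...,2]>185)&(A[...,2]<215)&(A[...,0]<520)&(A[...,0]>350)&(A[...,1]>0)&(A[...,1]<400)
    n,l,st,ce=cv2.connectedComponentsWithStats(m.astype(np.uint8))
    for k in range(1,n):
        if st[k,4]>15: print(nm,'nb',cv2.minAreaRect(A[l==k][:,:2].astype(np.float32)),A[l==k][:,2].mean(),st[k,4])
    m=(A[...,2]>13)&(A[...,2]<24)&(A[...,0]<520)&(A[...,0]>350)&(A[...,1]>0)&(A[...,1]<400)
    n,l,st,ce=cv2.connectedComponentsWithStats(m.astype(np.uint8)); 
    k=1+st[1:,4].argmax(); m=np.isin(l,[k for k in range(1,n) if st[k,4]>15]);print(nm,'rim',cv2.minAreaRect(A[m][:,:2].astype(np.float32)))
a=cv2.imread('pics/top.png')[190:260,330:430]; b=cv2.imread('pics/scene.png')[250:325,250:350]
cv2.imwrite('pics/crop1.png',np.vstack([cv2.resize(a,(700,280)),cv2.resize(b,(700,300))]))
```

```text
na [559. 328.  67.]
nb [522. 198.  40.]
m1 [ 482. -198.   34.]
m2 [ 552. -357.   34.]
mc [ 515. -277.   35.]
jf [380.  45.  78.]
jb [663.  46.  76.]
jr [ 685. -178.   76.]
glass [ 679. -323.   86.]
trayL [520. 350.  15.]
trayR [502. 133.   1.]
slot [537. 272.   9.]
table z -0.1060758248510647 3.050101814644295
top mould ((519.158935546875, -278.1385498046875), (48.463157653808594, 189.91281127929688), 23.04603385925293) 35.45302655630578 [[ 460. -200.]
 [ 534. -375.]
 [ 579. -356.]
 [ 504. -181.]]
top nb ((503.49041748046875, 178.9579315185547), (53.208839416503906, 30.869789123535156), 89.35845947265625) 196.43163533067377 87
top rim ((495.781982421875, 247.08236694335938), (224.3740234375, 50.90800476074219), 88.69245910644531)
scene mould ((521.7132568359375, -280.2185974121094), (53.71074676513672, 190.61016845703125), 23.461793899536133) 37.65869257053309 [[ 459. -203.]
 [ 535. -378.]
 [ 584. -357.]
 [ 508. -182.]]
scene nb ((508.5472106933594, 176.33746337890625), (59.71957778930664, 29.850780487060547), 78.5562515258789) 194.51455033636248 114
scene rim ((475.98077392578125, 160.70008850097656), (366.2028503417969, 101.42695617675781), 61.51786804199219)
```

View pics/crop1.png

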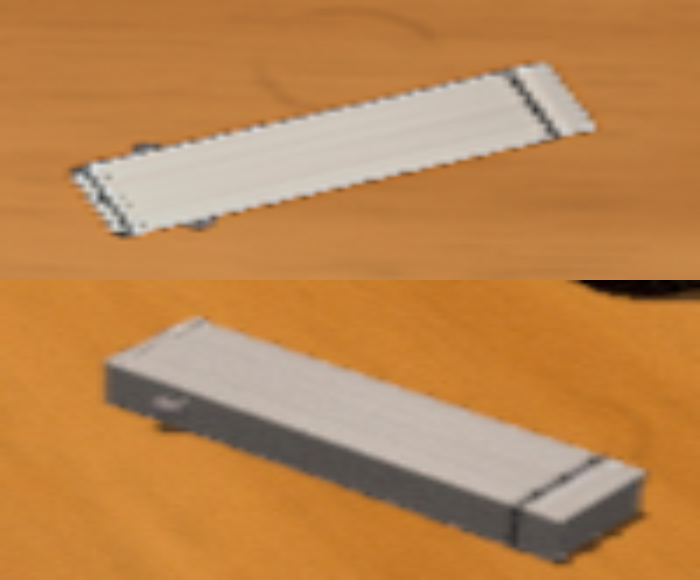

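```bash
cat >> h.py <<'E'
def to(x,y,z,yaw,cur=None):
    s=sense(); p=np.array(s['tool_pos']) if cur is None else np.array(cur[:3],float); r=s['tcp_rot'] if cur is None else [180,0,cur[3]]
    d=R.from_euler('xyz',r,degrees=True).as_matrix().T@(np.array([x,y,z])-p)
    t=-((yaw-r[2]+180)%360-180)
    print('from',np.round(p,1),np.round(r,2),'-> shift cm',np.round(d/10,3),'turn rad',round(np.radians(t),4))
E
python3 - <<'E'
from h import *
print(np.round(calibration('wrist')['tool_from_camera'],3),calibration('wrist')['fovy'])
to(500,247,420,90)
E
```

```text
[[  -0.      -0.965   -0.264   67.839]
 [   1.      -0.      -0.      -0.793]
 [   0.      -0.264    0.965 -121.613]
 [   0.       0.       0.       1.   ]] 65.95454637922354
from [144.1 582.  252.3] [-1.7990e+02 -1.0000e-02  1.6609e+02] -> shift cm [-42.599 -23.984 -16.732] turn rad 1.328
```

```bash
python3 -m crank '[[-3,-2,-5,0.1,8.5],[-6,-4,-9,0.2,8.5],[-10,-6,-13,0.3,8.5],[-14,-8,-16.7,0.45,8.5],[-18,-10,-16.7,0.6,8.5],[-22,-12,-16.7,0.75,8.5],[-26,-14,-16.7,0.9,8.5],[-30,-16.5,-16.7,1.05,8.5],[-34,-19,-16.7,1.2,8.5],[-38,-21.5,-16.7,1.33,8.5],[-42.6,-24,-16.7,1.33,8.5],[-42.6,-24,-16.7,1.33,8.5],[-42.6,-24,-16.7,1.33,8.5],[-42.6,-24,-16.7,1.33,8.5]]'
python3 - <<'E'
from h import *
p,W=cloud('wrist'); save(p,'w1.png'); np.save('w1.npy',W); s=sense(); print(s['tool_pos'],s['tcp_rot'])
E
```

```text
time: 1.5
tool_pos: [499.5, 247.6, 420.0]
tcp_rot: [-179.9, -0.0, 89.9]
ft_force: [-0.0, 1.0, 0.3]
finger_gap: 84.9
grip_force: 0.0
[499.2122739  248.06370407 420.29573784] [-1.79976475e+02 -1.93227258e-02  8.99664582e+01]
```

View pics/w1.png

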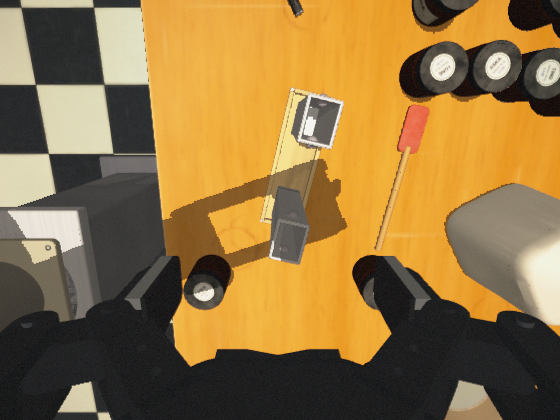

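The wrist view shows both neighbours: mouths at about (322,121) and (290,242), with the tray running obliquely between them and its free place at about (298,165). I'll fit the tops and the rim.

Run:
```python
from h import *
W=np.load('w1.npy'); p=cv2.cvtColor(cv2.imread('pics/w1.png'),cv2.COLOR_BGR2RGB)
reg=(W[...,0]>420)&(W[...,0]<600)&(W[...,1]>100)&(W[...,1]<400)
def comp(A,z0,z1,c=20):
    m=reg&(A[...,2]>z0)&(A[...,2]<z1); n,l,st,ce=cv2.connectedComponentsWithStats(m.astype(np.uint8))
    for k in range(1,n):
        if st[k,4]>c: print((z0,z1),[np.round(v,1) for v in cv2.minAreaRect(A[l==k][:,:2].astype(np.float32))],A[l==k].mean(0).round(1),st[k,4])
comp(W,188,212); comp(W,12,24); comp(W,4,11.5,60)
print('table z',np.nanmedian(W[reg&(abs(W[...,2])<6)][:,2]))
m=reg&(W[...,2]>5)&(W[...,2]<24); print('tray all',cv2.minAreaRect(W[m][:,:2].astype(np.float32)))
T=np.load('top.npy'); reg=(T[...,0]>420)&(T[...,0]<600)&(T[...,1]>100)&(T[...,1]<400)
comp(T,185,212);comp(T,12,24);comp(T,4,11.5,60)
```

```text
(188, 212) [array([541.9, 310.1]), array([49.7, 37.8]), np.float64(76.6)] [542.8 310.8 197.9] 689
(188, 212) [array([510.7, 177.8]), array([50.3, 37.8]), np.float64(76.7)] [511.2 178.  197. ] 630
(12, 24) [array([502.2, 252. ]), array([223. ,  44.8]), np.float64(69.7)] [501.  263.3  18.7] 721
(12, 24) [array([549. , 308.4]), array([41.7, 15.6]), np.float64(76.5)] [548.9 308.5  22.8] 244
(12, 24) [array([552.5, 218.5]), array([103.9,   7.3]), np.float64(76.6)] [552.9 221.1  18.5] 284
(12, 24) [array([515.5, 201. ]), array([ 0.7, 34.2]), np.float64(77.1)] [515.9 201.   16.9] 26
(4, 11.5) [array([526.6, 243.9]), array([209.5,  56. ]), np.float64(76.7)] [521.1 244.5   9.1] 2157
table z 1.1063765072462957
tray all ((526.400146484375, 244.07237243652344), (221.18402099609375, 70.10070037841797), 76.67930603027344)
(185, 212) [array([541.1, 311.3]), array([50.9, 37.4]), np.float64(76.5)] [542.1 312.5 195.6] 158
(185, 212) [array([510. , 178.9]), array([49.5, 37.8]), np.float64(76.3)] [510.7 179.9 196.1] 142
(12, 24) [array([564.2, 278.6]), array([100.3,   9.9]), np.float64(76.9)] [564.8 275.7  16.9] 99
(12, 24) [array([525.4, 244.9]), array([221.2,  70.2]), np.float64(76.8)] [502.3 224.7  17.2] 345
(12, 24) [array([518.8, 191.1]), array([16.5, 18.8]), np.float64(82.5)] [517.9 190.6  20.6] 37
(4, 11.5) [array([526. , 246.3]), array([208.1,  56.3]), np.float64(76.9)] [520.2 245.7   7.8] 647
```

Run:
```python
from h import *
to(493.6,-218.3,230,113)
```

```text
from [499.2 248.1 420.3] [-1.7998e+02 -2.0000e-02  8.9970e+01] -> shift cm [-46.643  -0.526  19.014] turn rad -0.402
```

```bash
python3 -m crank '[[-4,0,0,0,8.5],[-8,0,0,0,8.5],[-12,0,0,0,8.5],[-16.5,0,0,-0.04,8.5],[-21,0,0,-0.1,8.5],[-25.5,0,2,-0.16,8.5],[-29.5,0,4,-0.22,8.5],[-33.5,0,7,-0.28,8.5],[-37,0,10,-0.34,8.5],[-40.5,-0.2,13,-0.4,8.5],[-43.5,-0.4,16,-0.4,8.5],[-46.6,-0.5,19,-0.4,8.5],[-46.6,-0.5,19,-0.4,8.5],[-46.6,-0.5,19,-0.4,8.5],[-46.6,-0.5,19,-0.4,8.5]]'
python3 - <<'E'
from h import *
p,W=cloud('wrist'); save(p,'w2.png'); np.save('w2.npy',W); s=sense(); print(s['tool_pos'],s['tcp_rot'])
reg=(W[...,0]>420)&(W[...,0]<620)&(W[...,1]>-420)&(W[...,1]<-150)
print('table',np.nanmedian(W[reg&(abs(W[...,2])<6)][:,2]))
for z0,z1 in((30,45),(8,29)):
    m=reg&(W[...,2]>z0)&(W[...,2]<z1); n,l,st,ce=cv2.connectedComponentsWithStats(m.astype(np.uint8))
    for k in range(1,n):
        if st[k,4]>40:
            b=cv2.minAreaRect(W[l==k][:,:2].astype(np.float32)); print(z0,b,W[l==k].mean(0),st[k])
            print(cv2.boxPoints(b))
E
```

```text
time: 3.05
tool_pos: [495.1, -217.7, 231.8]
tcp_rot: [179.9, 0.1, 112.9]
ft_force: [0.9, -0.4, 0.5]
finger_gap: 85.2
grip_force: 0.0
[ 495.27642633 -217.78499304  232.12813366] [1.79887780e+02 1.13960261e-01 1.12927684e+02]
table 1.1444247240216754
30 ((519.9078369140625, -280.614501953125), (49.268577575683594, 190.94381713867188), 23.041915893554688) [ 516.74113613 -273.28510332   37.13567167] [ 252  158   50  170 7689]
[[ 459.87076 -202.40143]
 [ 534.607   -378.1115 ]
 [ 579.94495 -358.82758]
 [ 505.20868 -183.1175 ]]
8 ((519.3811645507812, -209.1383056640625), (4.674753189086914, 11.431987762451172), 23.938507080078125) [ 518.73598544 -209.16183207   23.53627822] [301 180   5  12  44]
[[ 514.9256  -204.8624 ]
 [ 519.56415 -215.31104]
 [ 523.83673 -213.41422]
 [ 519.1982  -202.96558]]
```

View pics/w2.png

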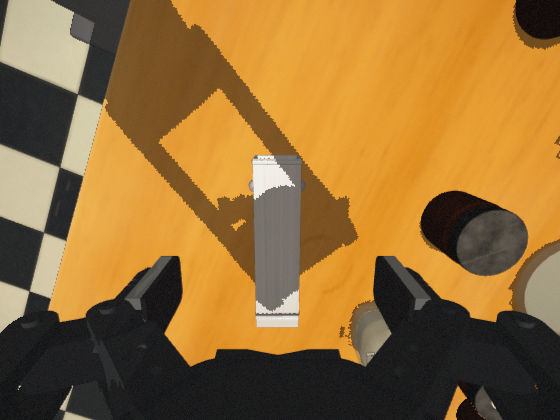

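Run:
```python
from h import *
W=np.load('w2.npy'); Rt=R.from_euler('xyz',[179.89,.11,112.93],degrees=True).as_matrix()
T=(W-np.array([495.2,-217.8,232]))@Rt
m=(abs(T[...,0])<25)&(abs(T[...,1])<75)&(T[...,2]<60)&(T[...,2]>-60)
for s in(-1,1):
    Q=T[m&(T[...,1]*s>20)]; print(s,len(Q),np.percentile(Q,[1,50,99],0).round(1)); q=Q[Q[:,2]>Q[:,2].max()-6]; print(q.min(0).round(1),q.max(0).round(1))
to(494,-219.7,32,113)
```

```text
-1 14518 [[-10.5 -73.1 -59.7]
 [  7.6 -55.6 -45.8]
 [ 17.5 -27.8   3.9]]
[-11.1 -54.9   2.4] [ 11.3 -43.4   8.4]
1 14668 [[-10.6  25.8 -59.7]
 [  7.6  53.1 -45.9]
 [ 17.5  70.8   3.9]]
[-11.2  40.6   2.9] [11.4 47.6  8.8]
from [ 495.3 -217.8  232.1] [1.7989e+02 1.1000e-01 1.1293e+02] -> shift cm [-0.087 -0.231 20.013] turn rad -0.0013
```

```bash
python3 -m crank '[[-0.1,-0.2,4,0,8.5],[-0.1,-0.2,8,0,8.5],[-0.1,-0.2,12,0,8.5],[-0.1,-0.2,15.5,0,8.5],[-0.1,-0.2,18,0,8.5],[-0.1,-0.2,19,0,8.5],[-0.1,-0.2,19,0,8.5],[-0.1,-0.2,19,0,8.5]]' 25
python3 - <<'E'
from h import *
to(494,-219.7,19,113)
E
```

```text
time: 3.9
tool_pos: [494.1, -220.9, 42.3]
tcp_rot: [179.9, 0.1, 112.8]
ft_force: [0.9, -0.7, -0.0]
finger_gap: 84.8
grip_force: 0.0
from [ 494.1 -220.9   42.3] [1.7990e+02 1.3000e-01 1.1285e+02] -> shift cm [0.124 0.03  2.33 ] turn rad -0.0027
```

```bash
python3 -m crank '[[0.05,0,1,0,8.5],[0.1,0,2,0,8.5],[0.1,0,2.3,0,8.5],[0.1,0,2.3,0,7.5],[0.1,0,2.3,0,6.8],[0.1,0,2.3,0,6.8]]' 25
python3 - <<'E'
from h import *
p,W=cloud('wrist'); save(p,'w3.png'); s=sense(); print(s['tool_pos'])
E
```

```text
time: 4.5
tool_pos: [492.5, -219.9, 17.6]
tcp_rot: [180.0, 0.0, 112.8]
ft_force: [0.4, -0.5, 0.0]
finger_gap: 68.1
grip_force: 0.0
[ 492.51352425 -219.93914421   17.63655587]
```

View pics/w3.png

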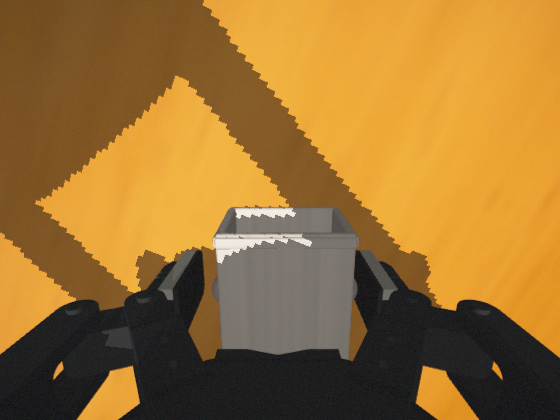

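```bash
python3 -m crank '[[0,0.15,-0.1,0,6.8],[0,0.15,-0.1,0,6.3],[0,0.15,-0.1,0,5.6],[0,0.15,-0.1,0,5.6],[0,0.15,-0.1,0,5.6],[0,0.15,-0.1,0,5.6]]' 25
python3 - <<'E'
from h import *
s=sense(); print(s['tool_pos'],s['tcp_rot'],s['finger_gap'],s['grip_force'],s['ft_force'],s['wrist_torque'])
for th in range(0,91,6):
    t=np.radians(th); h=160*np.cos(t)-18*np.sin(t); v=160*np.sin(t)+18*np.cos(t); print(th,'x',round((h-160)/10,2),'z',round(-(v-18)/10,2))
E
```

```text
time: 5.15
tool_pos: [494.1, -219.3, 19.1]
tcp_rot: [180.0, 0.0, 112.8]
ft_force: [-1.6, 1.7, 5.7]
finger_gap: 57.7
grip_force: 25.4
[ 494.12335045 -219.30910248   19.10772294] [1.79966920e+02 3.75381653e-02 1.12811899e+02] 57.68027420487434 25.433215498924255 [-1.64181988  1.74240775  5.72925416] [0.1405566  0.31898036 0.00955555]
0 x 0.0 z -0.0
6 x -0.28 z -1.66
12 x -0.72 z -3.29
18 x -1.34 z -4.86
24 x -2.12 z -6.35
30 x -3.04 z -7.76
36 x -4.11 z -9.06
42 x -5.31 z -10.24
48 x -6.63 z -11.29
54 x -8.05 z -12.2
60 x -9.56 z -12.96
66 x -11.14 z -13.55
72 x -12.77 z -13.97
78 x -14.43 z -14.22
84 x -16.12 z -14.3
90 x -17.8 z -14.2
```

```bash
python3 -m crank '[[-0.12,0,-0.83,0,5.6],[-0.28,0,-1.66,0,5.6],[-0.48,0,-2.48,0,5.6],[-0.72,0,-3.29,0,5.6],[-1.01,0,-4.08,0,5.6],[-1.34,0,-4.86,0,5.6],[-1.71,0,-5.62,0,5.6],[-2.12,0,-6.35,0,5.6],[-2.56,0,-7.07,0,5.6],[-3.04,0,-7.76,0,5.6],[-3.56,0,-8.42,0,5.6],[-4.11,0,-9.06,0,5.6],[-4.11,0,-9.06,0,5.6]]' 25
python3 - <<'E'
from h import *
p,W=cloud('scene'); save(p[200:340,200:420],'s4.png'); s=sense(); print(s['tool_pos'],s['wrist_torque'])
import cv2; cv2.imwrite('pics/s4.png',cv2.resize(cv2.imread('pics/s4.png'),(660,420)))
E
```

```text
time: 6.45
tool_pos: [510.4, -258.2, 110.2]
tcp_rot: [179.9, 0.1, 112.8]
ft_force: [-0.1, 0.9, -0.5]
finger_gap: 57.8
grip_force: 27.1
[ 509.93815599 -257.60340196  109.48267503] [0.18383062 0.05772384 0.08067131]
```

View pics/s4.png

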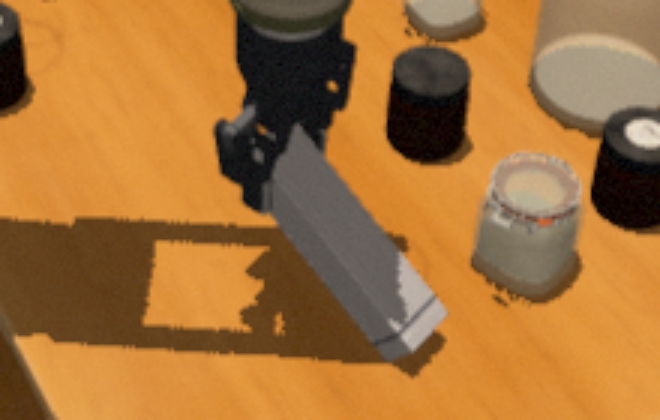

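```bash
python3 -m crank '[[-0.59,0,-0.61,0,5.6],[-1.2,0,-1.18,0,5.6],[-1.84,0,-1.72,0,5.6],[-2.52,0,-2.23,0,5.6],[-3.22,0,-2.7,0,5.6],[-3.94,0,-3.14,0,5.6],[-4.69,0,-3.54,0,5.6],[-5.45,0,-3.9,0,5.6],[-6.23,0,-4.21,0,5.6],[-7.03,0,-4.49,0,5.6],[-7.84,0,-4.72,0,5.6],[-8.66,0,-4.91,0,5.6],[-8.66,0,-4.91,0,5.6]]' 25
python3 - <<'E'
from h import *
s=sense(); print(s['tool_pos'],s['ft_force'],s['wrist_torque'])
p,W=cloud('scene'); p2,W2=cloud('top'); np.save('a.npy',W); np.save('b.npy',W2)
save(np.vstack([cv2.resize(p[200:320,280:400],None,fx=2.5,fy=2.5),cv2.resize(p2[170:290,340:460],None,fx=2.5,fy=2.5)]),'s5.png')
E
```

```text
time: 7.8
tool_pos: [543.5, -338.1, 158.4]
tcp_rot: [180.0, 0.1, 112.8]
ft_force: [-0.8, 1.7, 3.4]
finger_gap: 57.7
grip_force: 27.5
[ 543.53619043 -338.14203974  158.37411069] [-0.83231387  1.68546421  3.38593966] [0.27255124 0.1525968  0.00273818]
```

View pics/s5.png

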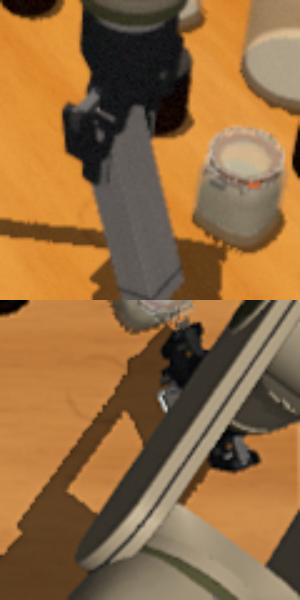

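```bash
python3 -m crank '[[-0.42,0,-0.06,0,5.6],[-0.83,0,-0.13,0,5.6],[-1.25,0,-0.2,0,5.6],[-1.66,0,-0.25,0,5.6],[-2.08,0,-0.28,0,5.6],[-2.5,0,-0.3,0,5.6],[-2.9,0,-0.32,0,5.6],[-3.35,0,-0.33,0,5.6],[-3.77,0,-0.32,0,5.6],[-4.19,0,-0.3,0,5.6],[-4.6,0,-0.27,0,5.6],[-5.03,0,-0.22,0,5.6],[-5.03,0,-0.2,0,5.6],[-5.03,0,-0.2,0,5.6]]' 25
python3 - <<'E'
from h import *
s=sense(); print(s['tool_pos'],s['ft_force'],s['wrist_torque'])
p,W=cloud('scene'); np.save('a.npy',W);p2,W2=cloud('wrist'); np.save('b.npy',W2)
save(np.vstack([cv2.resize(p[200:320,280:400],None,fx=2.5,fy=2.5),cv2.resize(p2[:,130:430],(300,420))]),'s6.png')
Q=W2[(W2[...,2]>165)&(W2[...,2]<215)&(abs(W2[...,0]-565)<60)&(abs(W2[...,1]+385)<60)]; print(len(Q))
E
```

```text
time: 9.3
tool_pos: [563.0, -383.9, 160.4]
tcp_rot: [180.0, 0.1, 112.8]
ft_force: [0.9, -0.3, 6.1]
finger_gap: 57.5
grip_force: 28.0
[ 562.97388406 -383.8647176   160.41635927] [ 0.88402473 -0.26817046  6.13761664] [ 0.02938746  0.02789125 -0.05839247]
33951
```

View pics/s6.png

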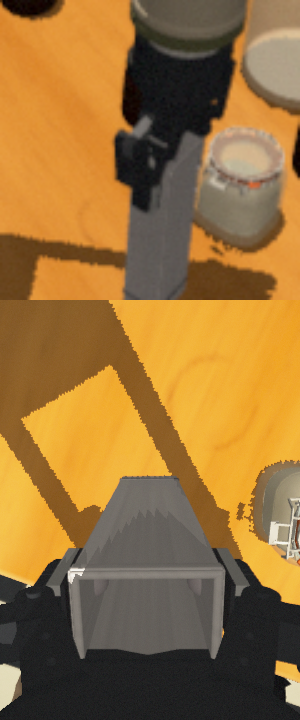

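Mould appears upright between the fingers (mouth rim at about (145,575) in the composite). I'll check its lean from the depth of the broad face.

```bash
cat >> h.py <<'E'
def lean(W,tp,rot):
    Rt=R.from_euler('xyz',rot,degrees=True).as_matrix(); T=(W-np.array(tp))@Rt
    m=(T[...,0]>5)&(T[...,0]<45)&(abs(T[...,1])<19)&(W[...,2]>20)&(W[...,2]<135)
    Q=T[m]; A=np.c_[Q[:,1:],np.ones(len(Q))]; k=np.ones(len(Q),bool)
    for _ in range(4):
        c=np.linalg.lstsq(A[k],Q[k,0],rcond=None)[0]; r=Q[:,0]-A@c; k=abs(r)<3
    print('n',k.sum(),'yaw err deg',np.degrees(np.arctan(c[0])).round(2),'lean deg',np.degrees(np.arctan(c[1])).round(2),'face x at tcp',c[2].round(1))
E
python3 - <<'E'
from h import *
s=sense(); lean(np.load('b.npy'),s['tool_pos'],s['tcp_rot'])
E
```

```text
n 2527 yaw err deg 0.77 lean deg -1.0 face x at tcp 20.5
```

```bash
python3 -m crank '[[-0.1,0,0,0,5.6],[-0.1,0,0,0,5.8],[-0.1,0,0,0,6.2],[-0.1,0,0,0,6.8],[-0.1,0,0,0,7.6],[-0.1,0,0,0,8.5],[-0.1,0,0,0,8.5],[-0.1,0,0,0,8.5]]' 25
python3 - <<'E'
from h import *
s=sense(); tp,r=s['tool_pos'],s['tcp_rot']; print(tp,s['ft_force']); p,W=cloud('wrist'); lean(W,tp,r)
E
```

```text
time: 10.2
tool_pos: [563.0, -384.1, 159.9]
tcp_rot: [-180.0, -0.0, 112.8]
ft_force: [-0.9, 1.3, 0.3]
finger_gap: 84.9
grip_force: 0.0
[ 562.95421051 -384.1437584   159.89064464] [-0.94764253  1.31770789  0.34389069]
n 2764 yaw err deg 2.28 lean deg -0.05 face x at tcp 18.6
```

Standing free, lean 0. Raise straight up, then look at it from above.

```bash
python3 -m crank '[[0,0,-0.5,0,8.5],[0,0,-1.5,0,8.5],[0,0,-3,0,8.5],[0,0,-5,0,8.5],[0,0,-8,0,8.5],[0,0,-11,0,8.5],[0,0,-14,0,8.5],[0,0,-15,0,8.5],[0,0,-15,0,8.5],[0,0,-15,0,8.5]]' 25
python3 - <<'E'
from h import *
p,W=cloud('wrist'); np.save('w7.npy',W); save(p,'w7.png')
m=(W[...,2]>180)&(W[...,2]<205)&(abs(W[...,0]-565)<60)&(abs(W[...,1]+385)<60)
n,l,st,ce=cv2.connectedComponentsWithStats(m.astype(np.uint8)); k=1+st[1:,4].argmax()
b=cv2.minAreaRect(W[l==k][:,:2].astype(np.float32)); print(b,W[l==k].mean(0),st[k])
s=sense(); lean(W,[s['tool_pos'][0],s['tool_pos'][1],160],s['tcp_rot']); print(s['tool_pos'])
E
```

```text
time: 11.25
tool_pos: [562.8, -384.0, 309.1]
tcp_rot: [-180.0, -0.0, 112.8]
ft_force: [0.8, -0.4, 0.1]
finger_gap: 85.6
grip_force: 0.0
((563.2952270507812, -383.40997314453125), (49.84245681762695, 37.88212966918945), 25.013328552246094) [ 563.61555178 -383.56018131  189.19782909] [ 247  181   66   50 1325]
n 525 yaw err deg 2.3 lean deg -0.16 face x at tcp 17.9
[ 562.51646943 -383.78501507  307.96348877]
```

View pics/w7.png

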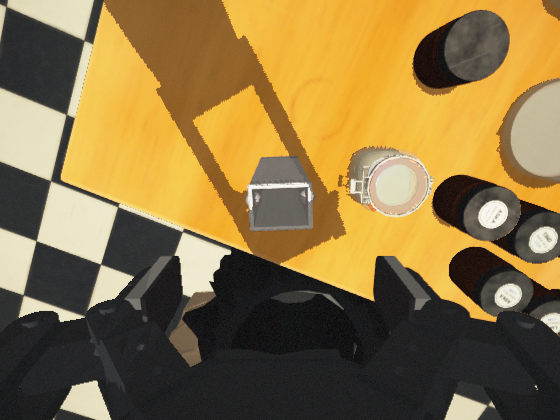

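```bash
python3 -m crank '[[0,0,0,0.14,8.5],[0,0,0,0.28,8.5],[0,0,0,0.42,8.5],[0,0,0,0.56,8.5],[0,0,0,0.7,8.5],[0,0,0,0.84,8.5],[0,0,0,0.98,8.5],[0,0,0,1.12,8.5],[0,0,0,1.26,8.5],[0,0,0,1.4,8.5],[0,0,0,1.53,8.5],[0,0,0,1.53,8.5],[0,0,0,1.53,8.5],[0,0,0,1.53,8.5]]' 25
python3 - <<'E'
from h import *
to(563.3,-383.4,165,25)
E
```

```text
time: 12.7
tool_pos: [562.8, -384.0, 309.0]
tcp_rot: [-179.9, 0.0, 25.3]
ft_force: [-0.2, -0.2, 1.0]
finger_gap: 85.1
grip_force: 0.0
from [ 562.8 -384.   309. ] [-1.7993e+02  3.0000e-02  2.5320e+01] -> shift cm [ 7.9000e-02 -1.2000e-02  1.4403e+01] turn rad 0.0055
```

```bash
python3 -m crank '[[0.05,0,3,0.005,8.5],[0.05,0,6,0.005,8.5],[0.05,0,9,0.005,8.5],[0.05,0,11.5,0.005,8.5],[0.05,0,13.5,0.005,8.5],[0.05,0,14.4,0.005,8.5],[0.05,0,14.4,0.005,7],[0.05,0,14.4,0.005,5.5],[0.05,0,14.4,0.005,4.5],[0.05,0,14.4,0.005,4.5]]' 30
python3 - <<'E'
from h import *
s=sense(); print(s['tool_pos'])
p,W=cloud('wrist'); save(p,'w8.png')
E
```

```text
time: 13.7
tool_pos: [564.2, -384.5, 167.7]
tcp_rot: [179.9, -0.1, 24.9]
ft_force: [-0.4, -0.4, -1.1]
finger_gap: 45.1
grip_force: 0.0
[ 564.15321032 -384.48629634  167.73328379]
```

View pics/w8.png

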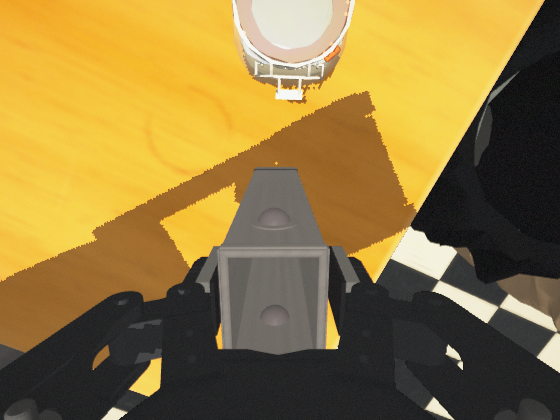

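I've now viewed 11 pictures, one over the limit of 10, so from here on I'll check by numbers only. The last one shows the mould centred between the pads (mouth columns 220–328). Closing.

```bash
python3 -m crank '[[0,0,0,0,4],[0,0,0,0,3.6],[0,0,0,0,3.3],[0,0,0,0,3.0],[0,0,0,0,3.0],[0,0,0,0,3.0]]' 60
python3 -m crank '[[0,0,-0.3,0,3],[0,0,-0.8,0,3],[0,0,-1.5,0,3],[0,0,-2.5,0,3],[0,0,-4,0,3],[0,0,-6.5,0,3],[0,0,-9,0,3],[0,0,-12,0,3],[0,0,-15,0,3],[0,0,-18,0,3],[0,0,-21,0,3],[0,0,-24,0,3],[0,0,-26,0,3],[0,0,-27,0,3],[0,0,-27,0,3],[0,0,-27,0,3]]' 60
python3 - <<'E'
from h import *
s=sense(); print(s['joint_pos']); p,W=cloud('wrist'); tp=s['tool_pos']; T=(W-tp)@R.from_euler('xyz',s['tcp_rot'],degrees=True).as_matrix()
m=(T[...,2]>-45)&(T[...,2]<-10)&(abs(T[...,1])<16)&(abs(T[...,0])<40)
print(len(T[m]),np.percentile(T[m],[2,50,98],0).round(1))
# near narrow face: lean about tool y
m=(abs(T[...,1])<14)&(T[...,0]>15)&(T[...,0]<40)&(T[...,2]>10)&(T[...,2]<165)
Q=T[m]; A=np.c_[Q[:,1:],np.ones(len(Q))]; k=np.ones(len(Q),bool)
for _ in range(4): c=np.linalg.lstsq(A[k],Q[k,0],rcond=None)[0]; k=abs(Q[:,0]-A@c)<2
print(k.sum(),'lean',np.degrees(np.arctan(c[:2])),c[2],'lowest',Q[:,2].max())
to(526.3,244.2,435,76.7)
E
```

```text
time: 14.35
tool_pos: [563.7, -384.0, 166.7]
tcp_rot: [180.0, -0.0, 24.9]
ft_force: [-0.6, 2.0, 5.4]
finger_gap: 35.6
grip_force: 60.9
time: 15.95
tool_pos: [563.4, -383.9, 435.1]
tcp_rot: [-179.9, 0.0, 24.9]
ft_force: [-0.1, 0.2, -3.4]
finger_gap: 35.6
grip_force: 60.4
[-3.85777616e+01  2.15722036e+01  4.99930150e+01 -1.11238065e-03
  1.08494099e+02  2.65681104e+01]
4526 [[-21.6 -15.7 -25.1]
 [ 17.1  -0.2 -19.9]
 [ 24.9  15.7 -10.4]]
2251 lean [ 0.14213794 -0.05199882] 23.90202204080216 lowest 162.3074311346052
from [ 563.3 -383.8  434.2] [-1.7987e+02  6.0000e-02  2.4850e+01] -> shift cm [ 2.3039e+01 -5.8538e+01  2.6000e-02] turn rad -0.9049
```

```bash
python3 -m crank '[[0.5,-1.2,0,-0.02,3],[1.4,-3.5,0,-0.05,3],[2.8,-7,0,-0.11,3],[4.4,-11.1,0,-0.17,3],[6,-15.2,0,-0.24,3],[7.6,-19.3,0,-0.3,3],[9.2,-23.4,0,-0.36,3],[10.8,-27.5,0,-0.42,3],[12.4,-31.6,0,-0.49,3],[14,-35.7,0,-0.55,3],[15.6,-39.8,0,-0.61,3],[17.2,-43.9,0,-0.68,3],[18.8,-48,0,-0.74,3],[20.4,-52,0,-0.8,3],[21.7,-55,0,-0.85,3],[22.5,-57.2,0,-0.89,3],[23,-58.4,0,-0.905,3],[23,-58.5,0,-0.905,3],[23,-58.5,0,-0.905,3],[23,-58.5,0,-0.905,3]]' 60
python3 - <<'E'
from h import *
s=sense(); p,W=cloud('wrist'); np.save('w9.npy',W); tp=s['tool_pos']; print(tp,s['tcp_rot'])
def comp(W,z0,z1):
    m=(W[...,0]>430)&(W[...,0]<620)&(W[...,1]>100)&(W[...,1]<400)&(W[...,2]>z0)&(W[...,2]<z1); n,l,st,ce=cv2.connectedComponentsWithStats(m.astype(np.uint8))
    for k in range(1,n):
        if st[k,4]>60: print((z0,z1),[np.round(v,1) for v in cv2.minAreaRect(W[l==k][:,:2].astype(np.float32))],W[l==k].mean(0).round(1),st[k,4])
comp(W,188,212); comp(W,4,24)
p,W=cloud('top'); comp(W,188,212); comp(W,4,24)
to(526.3,244.2,220,76.7)
E
```

```text
time: 18.0
tool_pos: [526.6, 242.3, 435.8]
tcp_rot: [180.0, 0.0, 76.6]
ft_force: [0.2, -0.9, -3.1]
finger_gap: 35.2
grip_force: 61.1
[526.55188988 242.25957228 435.84955211] [1.79999093e+02 3.33722907e-02 7.65893973e+01]
(188, 212) [array([541.9, 310.2]), array([48.8, 37.3]), np.float64(77.4)] [542.3 311.1 198.1] 598
(4, 24) [array([538.1, 289.2]), array([127.8,  72.3]), np.float64(76.5)] [532.8 272.1  13.3] 1705
(4, 24) [array([542.6, 310. ]), array([39.9, 28.8]), np.float64(76.4)] [542.3 310.4  22.8] 408
(188, 212) [array([509.9, 179.4]), array([50.5, 37.5]), np.float64(77.0)] [510.4 179.8 196.6] 133
(4, 24) [array([516.8, 212.7]), array([158.8,  74.4]), np.float64(78.1)] [512.  216.5  11.3] 884
from [526.6 242.3 436.1] [1.7998e+02 1.0000e-02 7.6590e+01] -> shift cm [ 0.177 -0.079 21.612] turn rad -0.0019
```

```bash
python3 -m crank '[[0.15,-0.05,1,0,3],[0.15,-0.05,3,0,3],[0.15,-0.05,5,0,3],[0.15,-0.05,7,0,3],[0.15,-0.05,9,0,3],[0.15,-0.05,11,0,3],[0.15,-0.05,13,0,3],[0.15,-0.05,15,0,3],[0.15,-0.05,17,0,3],[0.15,-0.05,19,0,3],[0.15,-0.05,21,0,3],[0.15,-0.05,22.5,0,3],[0.15,-0.05,23.2,0,3],[0.15,-0.05,23.2,0,3],[0.15,-0.05,23.2,0,3]]' 60
python3 - <<'E'
from h import *
s=sense(); p,W=cloud('wrist'); print(s['tool_pos'],s['tcp_rot'])
T=(W-s['tool_pos'])@R.from_euler('xyz',s['tcp_rot'],degrees=True).as_matrix()
m=(T[...,0]>25)&(T[...,0]<120)&(abs(T[...,1])<45)&(W[...,2]>190)&(W[...,2]<205)
Q=T[m]; print('na',len(Q),cv2.minAreaRect(Q[:,:2].astype(np.float32)))
m=(abs(T[...,0])<30)&(abs(T[...,1])<22)&(T[...,2]<-16)&(T[...,2]>-35); Q=T[m]; print('mould',len(Q),cv2.minAreaRect(Q[:,:2].astype(np.float32)))
to(526.3,244.2,174.7,76.7)
E
```

```text
time: 19.6
tool_pos: [526.6, 245.2, 204.8]
tcp_rot: [179.9, -0.0, 76.7]
ft_force: [0.2, -0.0, -2.7]
finger_gap: 35.3
grip_force: 61.0
[526.55395254 245.19831566 204.81759262] [ 1.79945879e+02 -3.50848307e-02  7.66991953e+01]
na 5685 ((58.3863525390625, -0.038787841796875), (37.94445037841797, 66.78983306884766), 89.88078308105469)
mould 5170 ((2.4083328247070312, -0.05014801025390625), (47.100345611572266, 43.967674255371094), 0.404396116733551)
from [526.8 245.3 205.3] [ 1.7991e+02 -6.0000e-02  7.6710e+01] -> shift cm [-0.126 -0.027  3.057] turn rad 0.0001
```

```bash
python3 -m crank '[[-0.05,0,0.6,0,3],[-0.1,0,1.2,0,3],[-0.1,0,1.8,0,3],[-0.1,0,2.2,0,3],[-0.1,0,2.5,0,3],[-0.1,0,2.7,0,3],[-0.1,0,2.8,0,3],[-0.1,0,2.8,0,3]]' 60
python3 -m crank '[[0,0,0.05,0,3],[0,0,0.1,0,3],[0,0,0.1,0,3]]' 60
python3 -m crank '[[0,0,0.05,0,3],[0,0,0.1,0,3],[0,0,0.1,0,3]]' 60
```

```text
time: 20.45
tool_pos: [525.9, 244.2, 175.9]
tcp_rot: [-180.0, 0.0, 76.7]
ft_force: [-1.0, 0.4, -2.2]
finger_gap: 35.0
grip_force: 61.2
time: 20.75
tool_pos: [526.0, 244.1, 175.0]
tcp_rot: [180.0, -0.0, 76.7]
ft_force: [0.1, 0.2, -3.1]
finger_gap: 35.0
grip_force: 61.2
time: 21.05
tool_pos: [526.1, 244.2, 174.6]
tcp_rot: [180.0, -0.0, 76.7]
ft_force: [-2.4, -0.1, 1.9]
finger_gap: 35.6
grip_force: 61.7
```

```bash
python3 -m crank '[[0,0,0.05,0,3],[0,0,0.05,0,3.2],[0,0,0.05,0,3.6],[0,0,0.05,0,4],[0,0,0.05,0,5],[0,0,0.05,0,6.5],[0,0,0.05,0,7],[0,0,0.05,0,7]]' 30
python3 -m crank '[[0,0,-0.5,0,7],[0,0,-1.5,0,7],[0,0,-3,0,7],[0,0,-5,0,7],[0,0,-8,0,7],[0,0,-12,0,7],[0,0,-16,0,7],[0,0,-20,0,7],[0,0,-23,0,7],[0,0,-24,0,7],[0,0,-24,0,7],[0,0,-24,0,7],[0,0,-24,0,7]]'
python3 - <<'E'
from h import *
s=sense(); print(s['tool_pos'])
def comp(W,z0,z1):
    m=(W[...,0]>430)&(W[...,0]<620)&(W[...,1]>100)&(W[...,1]<400)&(W[...,2]>z0)&(W[...,2]<z1); n,l,st,ce=cv2.connectedComponentsWithStats(m.astype(np.uint8))
    for k in range(1,n):
        if st[k,4]>60: print((z0,z1),[np.round(v,1) for v in cv2.minAreaRect(W[l==k][:,:2].astype(np.float32))],W[l==k].mean(0).round(1),st[k,4])
p,W=cloud('wrist'); comp(W,186,212)
E
```

```text
time: 21.85
tool_pos: [525.9, 244.1, 173.3]
tcp_rot: [-180.0, 0.0, 76.7]
ft_force: [1.0, 0.6, 0.5]
finger_gap: 70.2
grip_force: 0.0
time: 23.15
tool_pos: [525.4, 243.9, 411.2]
tcp_rot: [-179.8, 0.1, 76.7]
ft_force: [-0.4, -1.0, -0.5]
finger_gap: 69.7
grip_force: 0.0
[525.40692272 243.94535684 411.24945129]
(186, 212) [array([541.8, 310. ]), array([49. , 37.6]), np.float64(76.6)] [542.  311.  197.7] 735
(186, 212) [array([525. , 244.8]), array([49.6, 37.4]), np.float64(76.7)] [524.6 244.1 197.5] 659
(186, 212) [array([510.5, 178.8]), array([48.9, 37.2]), np.float64(77.2)] [510.7 178.5 196.3] 678
```

```bash
python3 -c "
from bench import hand_in
print(hand_in())"
```

```text
the job is handed in; nothing more can be done
None
```

The mould was tipped up by its studs, stood free, then regripped and set upright in the tray; at the last check it was within about 1.5 mm of the slot centre and in line. The neighbours had not moved, and I handed in at about 23 s; I viewed 11 pictures, one over the limit of 10.

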